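# Run the hoof-filler canister on the touch mixer

### The job

The square filler canister lies on its side on the fitting bench: stand it upright on the flat rubber mat and let go of it. Then take it again by its round cap, gripper pointing straight down, and press it, upright and centred, onto the sprung pad of the touch mixer until the pad is fully down; keep it down for two seconds, gently, never loading the mixer with more than 30 N. Finally stand it upright on the mat again, let go, and leave everything else on the bench where it is.

Things in the scene. Friction and masses are not known exactly. Their poses are not given: they have to be found in the camera images.
- canister: Closed canister, 116 mm long, 0.35 kg: square grey body 56 x 56 x 80 mm, neck 6 mm long and 34 mm wide, round black cap 42 mm in diameter, 30 mm high. Origin: centre of its bottom face; z axis from bottom to cap, x and y square to the flat sides. It starts lying on a flat side, axis 28 mm above the bench, cap towards the robot.
- canister_cap (a point): Centre of the canister's cap: on its axis, 101 mm from the bottom (15 mm below the cap's top). Axes as the canister's.
- mat: Flat square rubber mat, 160 x 160 mm, 4 mm thick, fixed on the bench. Origin: centre of its underside, at bench height.
- mixer: Touch mixer, fixed on the bench: grey box housing 150 x 130 mm, its top at 62 mm, with a round black rubber pad on top. Origin: centre of its underside.
- pad_top (a point): Centre of the top face of the mixer's sprung pad: a flat rubber disc 88 mm in diameter that stands 22 mm over the housing (84 mm over the bench) when free and moves straight down with the point.
- mixer_pad (a joint): How far the pad is pressed down, in m: 0 free, 0.010 fully down against its stop. It begins to move at about 6 N and is fully down at about 13 N.
- mallet: Bystander, to be left alone: stubby mallet, 170 mm long, copper head 75 mm wide, wooden handle. Origin about its middle, at bench height.
- clinchers: Bystander, to be left alone: chrome clinchers like pliers with one curved jaw, 195 mm long, 18 mm high. Origin about its middle, at bench height.
- spreader: Bystander, to be left alone: steel shoe spreader like pliers with two straight jaws, 205 mm long, 18 mm high. Origin about its middle, at bench height.
- wedge: Bystander, to be left alone: clear plastic heel wedge, 90 x 50 mm, up to 25 mm high. Origin about its middle, at bench height.
- horseshoe: Bystander, to be left alone: steel horseshoe, about 130 mm, 10 mm thick. Origin about its middle, at bench height.
- nail_box: Bystander, to be left alone: open steel nail box 90 x 120 x 35 mm, one divider. Origin about its middle, at bench height.
- spray: Bystander, to be left alone: round grey bottle, 56 mm wide, 170 mm tall. Origin about its middle, at bench height.
Not all that is in view belongs to the job. What is shaped like the canister but red is not meant. Of the things that look like the mat, the larger one is meant.

How it is judged:
On the way, in this order (a step that is already met when the one before it is completed fails the run):
1. the canister stands upright on the mat, let go of and at rest (angle between canister's own z axis and vertical below 0.12 rad and x of canister in the frame of mat between -0.06 and 0.06 m and y of canister in the frame of mat between -0.06 and 0.06 m and z of canister in the frame of mat between 0 and 0.01 m and contact force between the fingers and canister below 0.1 N and linear speed of canister below 0.02 m/s and angular speed of canister below 0.2 rad/s), for 0.3 s.
2. held by its cap with the gripper pointing down, the upright, centred canister keeps the mixer's pad fully down (value of joint mixer_pad above 0.0088 m and contact force between canister and mixer above 8 N and angle between canister's own z axis and vertical below 0.12 rad and horizontal distance between canister and pad_top below 0.015 m and distance between the grasp point and canister_cap below 0.035 m and (angle between the grasp point's own z axis and vertical below 0.45 rad or angle between the grasp point's own z axis and vertical above 2.69 rad)), for 1.5 s.
At the end, for the whole second after the job is handed in: The canister stands upright (within 7 degrees) on the mat, its middle within 60 mm of the mat's middle along each of the mat's sides, at rest and released; the mixer's pad is free (under 2 mm down) (all of step 1 and value of joint mixer_pad below 0.002 m); the robot touches nothing.
It fails at once if the canister loads the mixer with more than 30 N (contact force between canister and mixer above 30 N).
It fails at once if another thing on the bench is shifted by more than 30 mm (distance of any of mallet, clinchers, spreader, wedge, horseshoe, nail_box, spray from where it was at the start of the episode above 0.03 m).
It also fails if it takes over 72 s, if anything falls off the work surface, if the arm or the gripper's body presses on something with over 40 N, if the wrist force passes 120 N, or if a joint passes its speed limit or range.

### The arm

A 7-joint arm with a two-finger parallel gripper is mounted at the origin on the work surface. World frame = base frame: x ahead of the robot, y to its left, z up, the work surface at z = 0. Lengths are in m, angles in rad, forces in N, time in s.
With the tool pointing down it reaches from about 0.425 to 0.925 m from the base axis. Payload 6.8 kg.
Tool frame: the origin (TCP) lies between the finger pads; the fingertips stand 11 mm ahead of it and the grasp point (between the pads) lies 8 mm behind it; z points along the fingers, y is the line along which they close (so a half turn about z gives the same grasp; the last joint's range is limited). The gripper opens to 85 mm and grips with 20 to 120 N. Pads are 22 mm wide; open, the fingers measure 114 mm over their backs; the gripper's body (76 mm by 85 mm) begins 54 mm behind the grasp point. The pads swing forward as they close: fully open they stand 13 mm farther back than shut.
Start: joints at [-0.108, 0.477, 0.022, 1.555, -0.011, 1.109, -0.083], TCP at [0.675, 0, 0.242] pointing down, gripper open.
Joint ranges: [-2.96, 2.96], [-0.34, 2.1], [-1.41, 1.46], [0.24, 2.44], [-1.37, 4.51], [0.17, 1.92], [-2.96, 2.96]. Speed limits (rad/s): [2.39, 2.39, 3.14, 3.14, 3.14, 3.14, 3.14].

### API

Orientations are given as a unit quaternion [w, x, y, z].
In Python, from cell import get_state, eyes, ctrl gives the robot as it stands. The module is installed in compiled form; this text tells all that it offers.
- The arm moves only by the tool jog_arm, never from a script. Its argument "motion" is a list of rows, each a list of 5 numbers: the finger opening in m, from 0 to 0.0854, then the shift along the tool's x, y, z in m, then the turn about the tool's z in degrees. A call has 1 to 8 rows; each row shifts and turns the commanded pose from where the row before left it, along the tool's axes as they then stand; what a row does not reach is not made up. A row lasts 1/12 s, in which the tool goes at most 41.7 mm and 7.16 degrees, less where a joint would pass 70% of its speed; a pose out of reach is approached as far as the arm can. A call with a gripper value outside its range is refused whole. The fingers move at their own pace and stop on an object; "force" is the grip in N (left out, the last holds). Time passes only in rows, so rows that do not move let the fingers close. It gives the time, the measured TCP pose, the force, the opening and the grip force at its end, in the units of the state.
- get_state(): the state, without advancing time (a new reading comes with each control period).
- eyes.get_image(name): name is "scene" or "side" or "wrist"; returns (picture, depth): 400x640x3 uint8, red, green, blue; 400x640 float32, m along the optical axis (not along the pixel's ray), 0 where there is no reading.
- eyes.get_calibration(name): a dict with "intrinsics" (3x3 intrinsics, pixels), "k1" (the pictures are not rectified: a ray, as slopes to the right and down, at radius r is drawn at 1 + k1 r^2 times it, then the intrinsics apply), "extrinsics" (4x4, takes a point from world to camera coordinates); the wrist camera has in their place "mount" (4x4, takes a point from camera to tool coordinates, whose origin is the TCP and whose axes are the flange's). Camera axes: x right, y down, z forward; pixel columns grow to the right and rows downward; lengths in m; the calibration is good to about 2 mm. A picture is of the moment at which its call begins: read the wrist's pose just before it. get_calibration takes no time and is no camera call.
- ctrl.finish_job(): hands the job in; it is judged then, once.
The state is a dict: "time": time; "joint_positions": joint angles; "joint_vel": joint speeds; "joint_torque": joint torques, N m; "tool_pos": TCP position; "tool_rot": TCP orientation; "ft_force": force on the tool from outside, world axes, zero at the start; "ft_torque": the same for the moment, N m; "finger_gap": finger opening in m; "grasp_force": force on a finger pad.
Only numpy, scipy, OpenCV 4.12 (cv2) and the standard library are available. Lean on these libraries where they do the work, as an engineer would, in place of code of your own. Each camera call takes 0.05 s, during which the arm holds its last target. There are 200 camera calls.

## Working session

There is one attempt and no reset: what is moved stays moved. The work goes in short steps, Python scripts to look and compute and a tool call to move; the robot and the scene stay as the last step left them, time stands still between calls to the robot, and variables do not carry over. Pictures are saved under pics/ and viewed, at most 10 in all, crops included, and the job is handed in when it is done.

Besides the shell and the picture viewer there is one more tool, called after "Emit:" as name([rows], argument=value, ...), one row to a line, values as JSON. jog_arm: Moves the arm, as the interface text tells. Its arguments: {"type":"object","properties":{"motion":{"type":"array","items":{"type":"array","items":{"type":"number"}}},"force":{"type":"number"}},"required":["motion"]}

```bash
mkdir -p pics; cat > h.py <<'E'
import numpy as np, cv2
from cell import get_state, eyes, ctrl
from scipy.spatial.transform import Rotation as R
def Rq(q): return R.from_quat([q[1],q[2],q[3],q[0]])
def grab(name):
    s=get_state(); im,d=eyes.get_image(name); c=eyes.get_calibration(name)
    K=np.array(c["intrinsics"]); k1=c["k1"]
    if name=="wrist":
        T=np.eye(4);T[:3,:3]=Rq(s["tool_rot"]).as_matrix();T[:3,3]=s["tool_pos"]; M=T@np.array(c["mount"])
    else: M=np.linalg.inv(np.array(c["extrinsics"]))
    h,w=d.shape; u,v=np.meshgrid(np.arange(w),np.arange(h))
    p=cv2.undistortPoints(np.stack([u,v],-1).reshape(-1,1,2).astype(np.float64),K,np.array([k1,0,0,0.])).reshape(h,w,2)
    P=np.dstack([p[...,0]*d,p[...,1]*d,d])@M[:3,:3].T+M[:3,3]
    P[d==0]=np.nan
    return im,P
def save(n,im): cv2.imwrite("pics/"+n,im[...,::-1])
E
python3 - <<'E'
from h import *
s=get_state();print(s)
for n in("scene","side"):
    im,P=grab(n);save(n+"0.png",im);np.savez(n+"0.npz",im=im,P=P)
    c=eyes.get_calibration(n);print(np.linalg.inv(c["extrinsics"]).round(3))
E
```

```text
{'time': 0.0, 'joint_positions': array([-0.10811695,  0.47778815,  0.02233433,  1.55647518, -0.01149248,
        1.10932411, -0.0831343 ]), 'joint_vel': array([ 0.00045891,  0.00103594,  0.00195409, -0.00015895,  0.00034739,
        0.00060199, -0.0010675 ]), 'joint_torque': array([-5.45967814e-04, -5.96443820e+01,  1.60769675e+00, -2.81194621e+01,
        1.24063640e-02,  9.39900521e-03,  2.20753498e-05]), 'tool_pos': array([ 6.74407655e-01, -2.64729155e-06,  2.41323611e-01]), 'tool_rot': array([-6.07331555e-04,  7.07102172e-01,  7.07110774e-01, -7.08684585e-04]), 'ft_force': array([-0.22361563,  0.69238845,  0.04751367]), 'ft_torque': array([ 0.01924017,  0.01718135, -0.05141061]), 'grasp_force': 0.0, 'finger_gap': 0.08520430240396343}
[[ 0.233  0.835 -0.498  1.38 ]
 [ 0.972 -0.197  0.125 -0.202]
 [ 0.007 -0.513 -0.858  1.581]
 [ 0.     0.     0.     1.   ]]
[[ 0.834 -0.3    0.463 -0.048]
 [-0.551 -0.418  0.722 -0.87 ]
 [-0.023 -0.857 -0.514  0.677]
 [ 0.     0.     0.     1.   ]]
```

View pics/scene0.png

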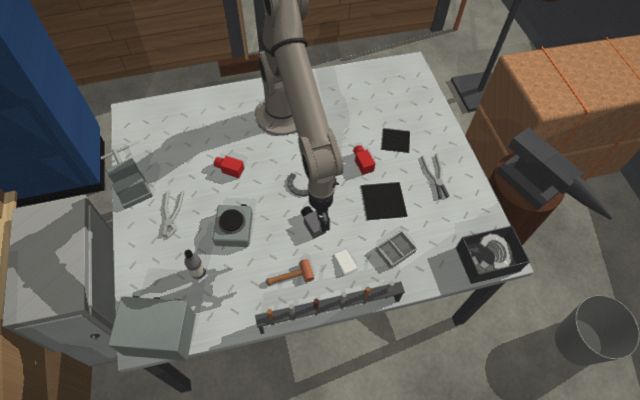

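View pics/side0.png

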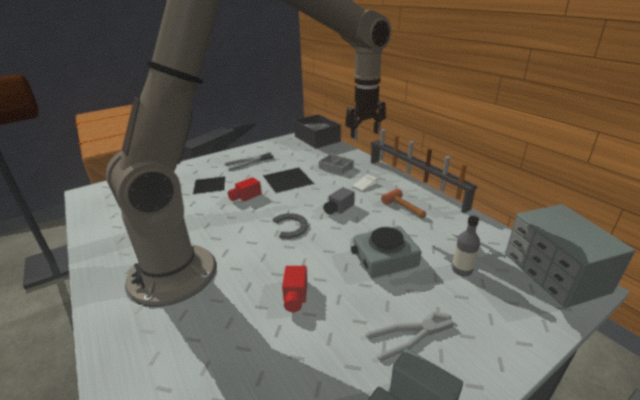

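The scene view shows the grey canister at about (315,220) under the gripper, the mixer at (233,223), the larger mat at (384,200) and the mallet at (290,273). The side view shows the canister at (340,201), cap at (330,207), the mat at (290,180) and the mixer pad at (387,240). Next I'll measure these.

```bash
cat > m.py <<'E'
from h import *
def rect(Q): return cv2.minAreaRect((Q[:,:2]*1000).astype(np.float32))
def comp(mask,seed):
    n,l=cv2.connectedComponents(mask.astype(np.uint8)); return l==l[seed[1],seed[0]]
def show(t,Q): 
    if len(Q): print(t,len(Q),"med",np.nanmedian(Q,0).round(4),"min",np.nanmin(Q,0).round(3),"max",np.nanmax(Q,0).round(3),"rect",rect(Q))
E
python3 - <<'E'
from m import *
for n,b in (("scene",dict(mat=(384,200),pad=(232,221))),("side",dict(mat=(290,180),pad=(387,238)))):
    z=np.load(n+"0.npz");im,P=z["im"],z["P"];g=im.max(2)
    print(n,"bench z", np.nanmedian(P[150:160,300:320,2]) if n=="side" else np.nanmedian(P[160:170,250:280,2]))
    m=comp((g<60)&(np.abs(P[...,2])<.02),b["mat"]); show("mat",P[m])
    x,y=b["pad"]; W=P[y-25:y+25,x-45:x+45].reshape(-1,3)
    show("pad",W[(W[:,2]>.078)&(W[:,2]<.092)])
    show("house",W[(W[:,2]>.055)&(W[:,2]<.069)])
# canister in both views
for n,(x,y,hx,hy) in (("scene",(315,222,22,20)),("side",(340,202,22,18))):
    z=np.load(n+"0.npz");im,P=z["im"],z["P"]
    W=P[y-hy:y+hy,x-hx:x+hx].reshape(-1,3);C=im[y-hy:y+hy,x-hx:x+hx].reshape(-1,3)
    k=(W[:,2]>.012)&(W[:,2]<.07); show("can "+n,W[k])
    k=(W[:,2]>.048)&(W[:,2]<.064); show("top "+n,W[k])
    np.save("can_"+n,np.c_[W,C])
im,P=grab("wrist");save("wrist0.png",im);np.savez("wrist0.npz",im=im,P=P)
E
```

```text
scene bench z -0.0020477178677916763
mat 1311 med [0.5355 0.3004 0.0032] min [ 0.446  0.216 -0.01 ] max [0.621 0.385 0.016] rect ((531.9426879882812, 300.77337646484375), (155.54930114746094, 162.94390869140625), 82.82952880859375)
pad 360 med [ 0.5268 -0.2876  0.0831] min [ 0.483 -0.331  0.078] max [ 0.57  -0.245  0.092] rect ((524.80029296875, -287.1474304199219), (84.22201538085938, 85.32903289794922), 78.91791534423828)
house 736 med [ 0.5477 -0.2884  0.0601] min [ 0.438 -0.367  0.055] max [ 0.612 -0.211  0.069] rect ((526.0086669921875, -288.77337646484375), (131.03009033203125, 152.78334045410156), 74.8071060180664)
side bench z -0.0036847217424716416
mat 617 med [5.264e-01 2.930e-01 2.000e-04] min [ 0.446  0.216 -0.004] max [0.608 0.377 0.004] rect ((528.8506469726562, 295.345947265625), (148.77078247070312, 148.87818908691406), 81.43602752685547)
pad 484 med [ 0.5171 -0.2976  0.0814] min [ 0.476 -0.336  0.078] max [ 0.562 -0.25   0.086] rect ((520.602294921875, -293.5264892578125), (86.89991760253906, 81.02198791503906), 46.644386291503906)
house 1015 med [ 0.4927 -0.3216  0.
[... 268 characters left out ...]
70.9514770507812, 1.9250030517578125), (121.41726684570312, 57.18873596191406), 14.06768798828125)
top scene 226 med [ 0.5825 -0.0015  0.0548] min [ 0.515 -0.029  0.048] max [0.633 0.031 0.063] rect ((571.3568115234375, 2.0442657470703125), (112.59148406982422, 56.762237548828125), 16.53609848022461)
can side 523 med [ 0.5616 -0.0162  0.0432] min [ 0.507 -0.038  0.012] max [0.625 0.041 0.055] rect ((566.6077880859375, -2.919342041015625), (117.21595764160156, 58.28630065917969), 17.392234802246094)
top side 202 med [0.581  0.0007 0.0521] min [ 0.54  -0.032  0.048] max [0.625 0.041 0.055] rect ((583.2552490234375, 4.074089050292969), (80.95965576171875, 58.636932373046875), 14.19460678100586)
```

View pics/wrist0.png

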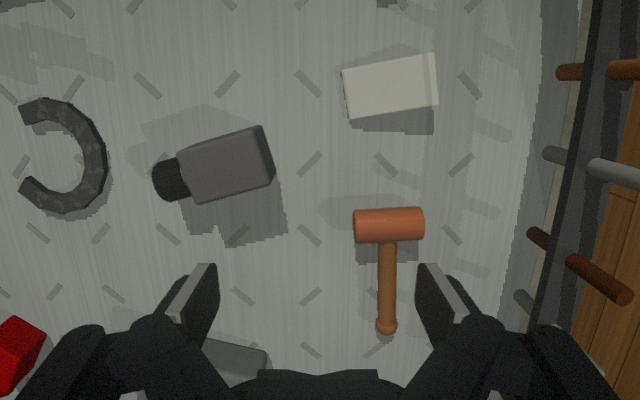

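The wrist view shows the grey body at about (228,165) and the black cap at (170,180). The fingers are at the bottom of the picture, closing along image x. I'll refine the canister pose from this view.

```bash
python3 - <<'E'
from m import *
z=np.load("wrist0.npz");im,P=z["im"],z["P"]
print("bench",np.nanmedian(P[200:260,290:330,2]))
W=P[115:215,140:290].reshape(-1,3)
k=(W[:,2]>.045)&(W[:,2]<.064);show("bodytop",W[k])
k=(W[:,2]>.012)&(W[:,2]<.064);show("can",W[k])
r=cv2.boxPoints(rect(W[(W[:,2]>.045)&(W[:,2]<.064)]));print(r)
W2=P[150:210,145:178].reshape(-1,3);k=(W2[:,2]>.03)&(W2[:,2]<.064);show("cap",W2[k])
E
```

```text
bench -0.0003141227043901573
bodytop 5436 med [0.5816 0.007  0.0556] min [ 0.51  -0.027  0.045] max [0.629 0.045 0.058] rect ((567.5188598632812, 3.5971946716308594), (116.61620330810547, 55.89695358276367), 15.337343215942383)
can 6430 med [0.5798 0.0074 0.0554] min [ 0.507 -0.031  0.012] max [0.629 0.045 0.058] rect ((567.0877075195312, 3.487091064453125), (117.66744995117188, 55.91264343261719), 15.337343215942383)
[[503.895      15.127704 ]
 [518.6798    -38.778492 ]
 [631.1427     -7.9333143]
 [616.3579     45.97288  ]]
cap 949 med [ 0.5243 -0.0033  0.047 ] min [ 0.507 -0.031  0.03 ] max [0.543 0.024 0.056] rect ((530.9568481445312, -3.7615127563476562), (45.66585159301758, 41.05413055419922), 26.936899185180664)
```

Emit:
jog_arm([
  [0.085,-0.002,-0.037,0.02,0],
  [0.085,-0.002,-0.037,0.02,0],
  [0.085,-0.002,-0.037,0.02,0],
  [0.085,-0.002,-0.037,0.02,0],
  [0.085,0,0,0,7],
  [0.085,0,0,0,7],
  [0.085,0,0,0,7],
  [0.085,0,0,0,7],
], force=40)

```text
time: 0.82
tool_pos: [0.5281, -0.0079, 0.163]
tool_rot: [-0.0, 0.859, 0.512, -0.0]
ft_force: [0.0, 0.7, 0.4]
finger_gap: 0.0846
grasp_force: 0.0
```

Emit:
jog_arm([
  [0.085,0,0,0,7],
  [0.085,0,0,0,7],
  [0.085,0,0,0,7],
  [0.085,0,0,0,7],
  [0.085,0,0,0,7],
  [0.085,0,0,0,7],
  [0.085,0,0,0,4.7],
  [0.085,0,0,0,0],
])

```text
time: 1.48
tool_pos: [0.5284, -0.0078, 0.1629]
tool_rot: [0.0, 0.991, 0.132, -0.0]
ft_force: [-0.4, 0.0, -0.0]
finger_gap: 0.0849
grasp_force: 0.0
```

```bash
cat > to.py <<'E'
# world target -> shift in tool axes, turn of tool y to angle a (deg)
import sys
from h import *
def to(p,a=None):
    s=get_state();r=Rq(s["tool_rot"]).as_matrix()
    y=np.degrees(np.arctan2(r[1,1],r[0,1])); print("t",round(s["time"],2),"tcp",np.round(s["tool_pos"],4),"tool y deg",y.round(2),"tilt",np.degrees(np.arccos(-r[2,2])).round(2),"gap",round(s["finger_gap"],4),"grip",round(s["grasp_force"],1),"ft",np.round(s["ft_force"],2))
    if p is not None: print("shift",(r.T@(np.array(p)-s["tool_pos"])).round(4))
    if a is not None: print("turn",((y-a+180)%360-180).round(2))
if __name__=="__main__":
    v=list(map(float,sys.argv[1:])); to(v[:3] if v else None,v[3] if len(v)>3 else None)
E
python3 to.py 0.526 -0.008 0.024 -74.66
```

```text
t 1.48 tcp [ 0.5284 -0.0078  0.1629] tool y deg -74.85 tilt 0.03 gap 0.0849 grip 0.0 ft [-0.35  0.   -0.04]
shift [-0.0023 -0.0004  0.1389]
turn -0.19
```

Emit:
jog_arm([
  [0.085,-0.002,0,0.03,0],
  [0.085,0,0,0.03,0],
  [0.085,0,0,0.03,0],
  [0.085,0,0,0.025,0],
  [0.085,0,0,0.015,0],
  [0.085,0,0,0.009,0],
  [0.085,0,0,0,0],
  [0.03,0,0,0,0],
])

```text
time: 2.15
tool_pos: [0.5268, -0.0085, 0.0243]
tool_rot: [-0.0, 0.991, 0.134, -0.0]
ft_force: [-0.1, -0.3, 0.1]
finger_gap: 0.0751
grasp_force: 0.0
```

Emit:
jog_arm([
  [0.03,0,0,0,0],
  [0.03,0,0,0,0],
  [0.03,0,0,0,0],
  [0.03,0,0,0,0],
  [0.03,0,0,0,0],
  [0.03,0,0,0,0],
])

```text
time: 2.65
tool_pos: [0.5275, -0.0084, 0.0255]
tool_rot: [-0.0, 0.991, 0.133, 0.001]
ft_force: [-1.3, 0.2, 5.8]
finger_gap: 0.0403
grasp_force: 39.6
```

Emit:
jog_arm([
  [0.03,0,0,-0.01,0],
  [0.03,0,0,-0.02,0],
  [0.03,0,0,-0.025,0],
  [0.03,0,0,-0.03,0],
  [0.03,0,0,-0.03,0],
  [0.03,0,0,-0.02,0],
  [0.03,0,0,0,0],
  [0.03,0,0,0,0],
])

```text
time: 3.32
tool_pos: [0.5268, -0.0083, 0.1602]
tool_rot: [-0.0, 0.991, 0.133, 0.001]
ft_force: [-0.8, -0.0, -4.4]
finger_gap: 0.0404
grasp_force: 41.4
```

```bash
python3 - <<'E'
from m import *
from to import to
to([.532,.298,.165])
im,P=grab("side");save("side1.png",im[100:300,200:500])
im,P=grab("scene");save("scene1.png",im)
W=P[170:250,280:350].reshape(-1,3);k=(np.hypot(W[:,0]-.57,W[:,1])<.09)&(W[:,2]>.02)&(W[:,2]<.16);show("x",W[k])
E
```

```text
t 3.32 tcp [ 0.5268 -0.0083  0.1602] tool y deg -74.68 tilt 0.12 gap 0.0404 grip 41.4 ft [-0.82 -0.02 -4.36]
shift [ 0.086  -0.294  -0.0046]
x 89 med [ 0.6178 -0.0045  0.1483] min [ 0.519 -0.04   0.129] max [0.632 0.044 0.16 ] rect ((576.9664306640625, 4.27496337890625), (104.3281021118164, 67.28292083740234), 12.325631141662598)
```

View pics/side1.png

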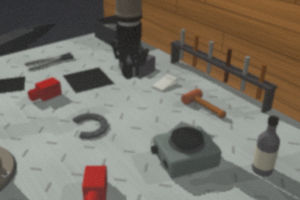

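Emit:
jog_arm([
  [0.03,0.0015,-0.02,0,0],
  [0.03,0.0015,-0.04,0,0],
  [0.03,0.0015,-0.04,0,0],
  [0.03,0.0015,-0.04,0,0],
  [0.03,0.0015,-0.04,0,0],
  [0.03,0.0015,-0.04,0,0],
  [0.03,0.0015,-0.04,0,0],
  [0.03,0.0015,-0.034,0,0],
])

```text
time: 4.08
tool_pos: [0.4582, 0.2806, 0.1573]
tool_rot: [0.001, 0.991, 0.134, -0.002]
ft_force: [1.3, -0.0, -4.6]
finger_gap: 0.0405
grasp_force: 41.5
```

Emit:
jog_arm([
  [0.03,0,0,0,0],
  [0.03,0,0,0,0],
  [0.03,0,0,0,0],
  [0.03,0,0,0,0],
  [0.03,0,0,0,0],
  [0.03,0,0,0,0],
], force=20)

```text
time: 4.58
tool_pos: [0.461, 0.2769, 0.1589]
tool_rot: [0.0, 0.991, 0.132, -0.0]
ft_force: [-0.5, -0.4, -4.5]
finger_gap: 0.0408
grasp_force: 41.5
```

```bash
python3 - <<'E'
from m import *
from to import to
to([.4605,.279,.065],-74.66)
im,P=grab("side");save("side2.png",cv2.resize(im[100:300,200:500],None,fx=2,fy=2))
E
```

```text
t 4.58 tcp [0.461  0.2769 0.1589] tool y deg -74.83 tilt 0.04 gap 0.0408 grip 41.5 ft [-0.5  -0.38 -4.54]
shift [ 0.0002 -0.0022  0.0939]
turn -0.17
```

View pics/side2.png

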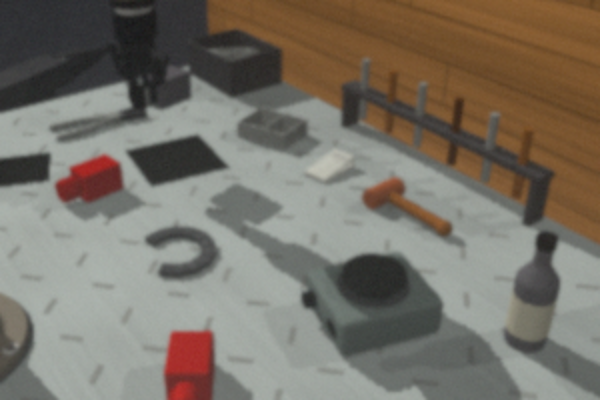

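The canister is still held horizontal over the mat, and the grip force hasn't dropped from 40 N. I'll lay it on the mat and regrip gently.

Emit:
jog_arm([
  [0.03,0,-0.002,0.02,0],
  [0.03,0,0,0.035,0],
  [0.03,0,0,0.035,0],
  [0.03,0,0,0.025,0],
  [0.03,0,0,0.01,0],
  [0.03,0,0,0.004,0],
  [0.03,0,0,0.001,0],
  [0.03,0,0,0,0],
])

```text
time: 5.3
tool_pos: [0.4609, 0.2803, 0.0302]
tool_rot: [-0.0, 0.991, 0.133, 0.001]
ft_force: [-1.0, -0.2, -3.0]
finger_gap: 0.0405
grasp_force: 41.7
```

Emit:
jog_arm([
  [0.03,0,0,0,0],
  [0.05,0,0,0,0],
  [0.05,0,0,0,0],
  [0.05,0,0,0,0],
], force=20)

```text
time: 5.63
tool_pos: [0.4611, 0.2809, 0.03]
tool_rot: [-0.001, 0.991, 0.133, 0.001]
ft_force: [0.2, -0.3, 0.5]
finger_gap: 0.05
grasp_force: 0.0
```

Emit:
jog_arm([
  [0.03,0,0,0,0],
  [0.03,0,0,0,0],
  [0.03,0,0,0,0],
  [0.03,0,0,0,0],
  [0.03,0,0,0,0],
], force=20)

```text
time: 6.05
tool_pos: [0.4608, 0.2807, 0.0298]
tool_rot: [-0.0, 0.991, 0.133, 0.001]
ft_force: [-0.6, -0.6, 5.4]
finger_gap: 0.0413
grasp_force: 21.4
```

Emit:
jog_arm([
  [0.03,-0.0015,0,-0.009,0],
  [0.03,-0.0018,0,-0.008,0],
  [0.03,-0.0005,0,-0.008,0],
  [0.03,0.0003,0,-0.0078,0],
  [0.03,0.001,0,-0.007,0],
  [0.03,0.002,0,-0.0069,0],
  [0.03,0.0026,0,-0.006,0],
  [0.03,0.0035,0,-0.0056,0],
])

```text
time: 6.72
tool_pos: [0.4658, 0.2818, 0.0882]
tool_rot: [-0.0, 0.991, 0.133, 0.0]
ft_force: [0.3, 0.7, -4.4]
finger_gap: 0.0409
grasp_force: 20.8
```

```bash
python3 - <<'E'
from m import *
from to import to
to(None)
im,P=grab("side");save("side3.png",cv2.resize(im[80:230,180:380],None,fx=3,fy=3))
E
```

```text
t 6.72 tcp [0.4658 0.2818 0.0882] tool y deg -74.7 tilt 0.02 gap 0.0409 grip 20.8 ft [ 0.29  0.71 -4.36]
```

View pics/side3.png

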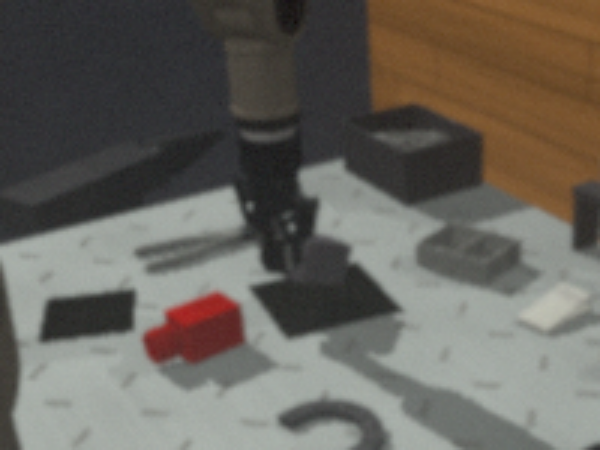

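The body is at about (320,260) in this crop and looks only slightly drooped, with its weight still on the gripper. I'll measure its pitch from depth.

```bash
cat > pitch.py <<'E'
from m import *
from to import to
to(None)
s=get_state();r=Rq(s["tool_rot"]).as_matrix()
for n in("scene","side"):
    im,P=grab(n)
    Q=((P.reshape(-1,3)-s["tool_pos"])@r)   # tool frame
    k=(np.abs(Q[:,1])<.033)&(Q[:,0]>.0)&(Q[:,0]<.13)&(Q[:,2]<s["tool_pos"][2]-.012)&(Q[:,2]>-.045);Q=Q[k]
    print(n,len(Q))
    for a in np.arange(-.0,.13,.01):
        w=Q[(Q[:,0]>=a)&(Q[:,0]<a+.01)]
        if len(w)>3: print("x %.0f"%(a*1e3+5),"top",(-w[:,2].min()*1e3).round(1),"med",(-np.median(w[:,2])*1e3).round(1),"bot",(-w[:,2].max()*1e3).round(1),len(w))
E
python3 pitch.py
```

```text
t 6.77 tcp [0.4674 0.2825 0.0893] tool y deg -74.72 tilt 0.18 gap 0.041 grip 20.8 ft [ 1.99 -0.52 -2.11]
scene 500
x 5 top 42.3 med 18.2 bot -74.5 38
x 15 top 43.7 med 14.9 bot -35.6 69
x 25 top 18.8 med 7.5 bot -45.4 27
x 35 top 22.7 med 14.6 bot -35.5 45
x 45 top 23.4 med 10.0 bot -49.9 55
x 55 top 18.5 med 5.0 bot -48.1 54
x 65 top 8.9 med 0.2 bot -49.2 52
x 75 top 11.4 med -2.9 bot -55.7 56
x 85 top 3.4 med -7.8 bot -59.9 47
x 95 top -1.8 med -11.2 bot -35.0 46
x 105 top -2.7 med -11.0 bot -76.2 10
side 272
x 5 top 42.6 med -14.1 bot -36.1 39
x 15 top 43.6 med -18.4 bot -39.4 31
x 25 top 13.4 med -6.8 bot -45.0 36
x 35 top 12.8 med -19.8 bot -47.0 27
x 45 top 8.5 med -16.4 bot -52.8 26
x 55 top 4.7 med -23.8 bot -55.3 28
x 65 top 0.8 med -23.3 bot -59.6 28
x 75 top -3.2 med -25.6 bot -61.3 27
x 85 top -8.4 med -23.4 bot -55.9 20
x 95 top -12.7 med -16.6 bot -34.1 10
```

Measured pitch is about 24°, with the bottom edge about 20 mm above the mat. I'll lower it to touch, then roll over that edge with a slight downward bias.

Emit:
jog_arm([
  [0.03,0,0,0.01,0],
  [0.03,0,0,0.008,0],
  [0.03,0,0,0.005,0],
  [0.03,0,0,0.002,0],
])

```text
time: 7.2
tool_pos: [0.4633, 0.2809, 0.0606]
tool_rot: [0.001, 0.991, 0.133, -0.002]
ft_force: [-5.2, -1.0, 4.7]
finger_gap: 0.0412
grasp_force: 21.3
```

Emit:
jog_arm([
  [0.03,0.0012,0,-0.0035,0],
  [0.03,0.0015,0,-0.003,0],
  [0.03,0.0027,0,-0.0054,0],
  [0.03,0.0035,0,-0.005,0],
  [0.03,0.0042,0,-0.0046,0],
  [0.03,0.0048,0,-0.004,0],
  [0.03,0,0,0,0],
])

```text
time: 7.78
tool_pos: [0.4849, 0.2872, 0.0894]
tool_rot: [-0.001, 0.991, 0.133, 0.002]
ft_force: [-0.1, -0.3, -4.3]
finger_gap: 0.0412
grasp_force: 20.9
```

```bash
python3 pitch.py
```

```text
t 7.78 tcp [0.4849 0.2872 0.0894] tool y deg -74.74 tilt 0.21 gap 0.0412 grip 20.9 ft [-0.1  -0.26 -4.28]
scene 503
x 5 top 43.7 med 17.1 bot -2.1 38
x 15 top 44.4 med 14.2 bot -30.9 68
x 25 top 20.6 med 7.5 bot -77.0 27
x 35 top 26.3 med 10.8 bot -40.7 52
x 45 top 20.7 med 12.3 bot -39.7 46
x 55 top 19.9 med 7.2 bot -47.5 61
x 65 top 13.5 med 3.9 bot -50.8 48
x 75 top 10.2 med -2.6 bot -57.9 56
x 85 top 7.5 med -5.2 bot -51.8 52
x 95 top -0.6 med -9.5 bot -76.3 48
x 105 top -3.0 med -8.8 bot -76.7 5
side 253
x 5 top 42.7 med 14.7 bot -36.9 39
x 15 top 38.0 med -16.2 bot -36.2 23
x 25 top 14.3 med -3.9 bot -42.2 32
x 35 top 12.4 med -12.5 bot -45.0 28
x 45 top 8.7 med -23.1 bot -48.7 29
x 55 top 5.0 med -21.2 bot -54.3 27
x 65 top 0.7 med -28.0 bot -58.8 24
x 75 top -2.3 med -30.4 bot -61.3 25
x 85 top -5.5 med -16.9 bot -44.7 20
x 95 top -11.5 med -16.0 bot -24.1 6
```

The friction in the pads holds it at about 24°, and pressing down only turns it back. I'll lay it down again and grip only the end of the cap with the fingertips, so the contact patch is small and it can swing down by its own weight.

Emit:
jog_arm([
  [0.03,0,0,0.015,0],
  [0.03,0,0,0.015,0],
  [0.03,0,0,0.01,0],
  [0.03,0,0,0.008,0],
  [0.03,0,0,0.006,0],
  [0.03,0,0,0.005,0],
  [0.03,0,0,0,0],
  [0.03,0,0,0,0],
])

```text
time: 8.55
tool_pos: [0.4836, 0.2867, 0.0293]
tool_rot: [-0.0, 0.991, 0.133, 0.001]
ft_force: [-1.9, -0.9, 1.5]
finger_gap: 0.041
grasp_force: 21.1
```

Emit:
jog_arm([
  [0.055,0,0,0,0],
  [0.055,0,0,0,0],
  [0.055,0,0,0,0],
  [0.055,0,0,0,0],
])

```text
time: 8.88
tool_pos: [0.4833, 0.2867, 0.0291]
tool_rot: [-0.0, 0.991, 0.133, 0.001]
ft_force: [-0.3, -0.7, -0.7]
finger_gap: 0.055
grasp_force: 0.0
```

```bash
python3 pitch.py
```

```text
t 8.88 tcp [0.4833 0.2867 0.0291] tool y deg -74.71 tilt 0.06 gap 0.055 grip 0.0 ft [-0.35 -0.7  -0.73]
scene 456
x 5 top 39.3 med 20.6 bot -6.1 30
x 15 top 42.9 med 23.6 bot 0.1 28
x 25 top 34.6 med 27.0 bot -15.2 43
x 35 top 37.7 med 28.6 bot -11.2 42
x 45 top 37.9 med 28.8 bot -13.0 43
x 55 top 37.5 med 26.9 bot -16.6 46
x 65 top 36.8 med 28.4 bot -13.9 46
x 75 top 35.4 med 28.1 bot -15.3 43
x 85 top 36.0 med 27.8 bot -13.7 43
x 95 top 36.9 med 15.0 bot -16.9 87
x 105 top 30.4 med 8.6 bot -14.6 5
side 190
x 5 top 40.3 med 24.7 bot 12.7 20
x 15 top 43.7 med 20.2 bot 1.3 19
x 25 top 28.5 med 3.6 bot -14.2 16
x 35 top 28.3 med 1.5 bot -15.9 14
x 45 top 27.9 med 11.6 bot -13.1 18
x 55 top 28.7 med 5.5 bot -12.9 18
x 65 top 28.2 med 13.8 bot -16.0 25
x 75 top 29.7 med 17.2 bot -12.6 21
x 85 top 28.1 med 17.3 bot -12.0 23
x 95 top 27.5 med 19.2 bot -16.0 16
```

Emit:
jog_arm([
  [0.055,-0.009,0,-0.003,0],
  [0.055,-0.008,0,-0.003,0],
  [0.055,0,0,0,0],
  [0.03,0,0,0,0],
  [0.03,0,0,0,0],
  [0.03,0,0,0,0],
  [0.03,0,0,0,0],
  [0.03,0,0,0,0],
], force=20)

```text
time: 9.65
tool_pos: [0.4659, 0.282, 0.0353]
tool_rot: [0.0, 0.991, 0.133, -0.001]
ft_force: [-4.0, -1.7, 6.8]
finger_gap: 0.0409
grasp_force: 21.6
```

Emit:
jog_arm([
  [0.03,0,0,-0.01,0],
  [0.03,0,0,-0.012,0],
  [0.03,0,0,-0.015,0],
  [0.03,0,0,-0.015,0],
  [0.03,0,0,-0.02,0],
  [0.03,0,0,-0.01,0],
  [0.03,0,0,0,0],
  [0.03,0,0,0,0],
])

```text
time: 10.32
tool_pos: [0.4683, 0.2834, 0.1206]
tool_rot: [-0.002, 0.991, 0.133, 0.002]
ft_force: [-4.8, -2.0, 25.9]
finger_gap: 0.041
grasp_force: 22.9
```

```bash
python3 pitch.py
```

```text
t 10.32 tcp [0.4683 0.2834 0.1206] tool y deg -74.71 tilt 0.32 gap 0.041 grip 22.9 ft [-4.8  -2.01 25.85]
scene 490
x 5 top 44.3 med 1.0 bot -77.1 64
x 15 top 42.2 med -2.3 bot -107.0 88
x 25 top 16.8 med -26.6 bot -106.3 65
x 35 top -7.5 med -29.7 bot -99.9 64
x 45 top -20.6 med -44.2 bot -104.9 78
x 55 top -36.8 med -64.6 bot -103.0 74
x 65 top -55.6 med -83.8 bot -100.1 54
side 256
x 5 top 44.1 med -46.6 bot -106.1 102
x 15 top 39.3 med -56.8 bot -107.2 47
x 25 top -22.1 med -53.9 bot -108.4 42
x 35 top -25.7 med -57.7 bot -105.8 32
x 45 top -51.7 med -73.1 bot -104.2 18
x 55 top -63.6 med -85.9 bot -99.7 10
x 65 top -81.1 med -89.5 bot -98.5 5
```

Emit:
jog_arm([
  [0.03,0,0,0,0],
  [0.03,0,0,0,0],
])

```text
time: 10.58
tool_pos: [0.4685, 0.2835, 0.1204]
tool_rot: [-0.002, 0.991, 0.133, 0.002]
ft_force: [-4.2, -2.8, 23.6]
finger_gap: 0.041
grasp_force: 23.0
```

```bash
python3 - <<'E'
from m import *
im,P=grab("side");save("side4.png",cv2.resize(im[80:230,200:400],None,fx=3,fy=3))
s=get_state();r=Rq(s["tool_rot"]).as_matrix()
for n in("side","scene"):
    im,P=grab(n);Q=(P.reshape(-1,3)-s["tool_pos"])@r
    k=(np.abs(Q[:,1])<.04)&(np.abs(Q[:,0])<.13)&(Q[:,2]>.02)&(Q[:,2]<s["tool_pos"][2]-.01);print(n,(Q[k][::6]*1e3).round(0)[:,[0,1,2]].astype(int).tolist())
E
```

```text
side [[32, 8, 24], [27, 13, 30], [-13, 7, 20], [24, 21, 30], [-18, 8, 22], [-2, 23, 24], [19, 32, 29], [-17, 11, 26], [3, 22, 30], [23, 33, 35], [-13, 0, 35], [-2, 22, 32], [21, 29, 39], [-10, -17, 46], [-4, 12, 39], [12, 27, 41], [37, 34, 48], [-7, -3, 47], [4, 25, 42], [25, 34, 48], [-12, -10, 51], [-6, 19, 44], [15, 29, 49], [43, 32, 60], [-15, 11, 48], [-2, 30, 47], [28, 30, 59], [-9, -8, 60], [-11, 29, 48], [16, 32, 58], [46, 33, 69], [-14, 15, 55], [4, 29, 58], [31, 32, 68], [-4, -16, 73], [-8, 25, 59], [17, 30, 67], [46, 32, 78], [-5, 2, 72], [2, 29, 66], [31, 31, 77], [62, 31, 89], [-4, 18, 71], [14, 32, 74], [46, 31, 87], [-1, 2, 82], [8, 33, 75], [40, 31, 89], [7, -20, 97], [-3, 28, 77], [23, 33, 86], [53, 34, 98], [9, -10, 99], [5, 30, 83], [34, 31, 95], [-95, -29, 66], [-76, -18, 70], [1, 22, 89], [26, 28, 97], [-107, -39, 68], [-91, -23, 70], [13, -11, 109], [9, 29, 94], [35, 35, 103], [-108, -25, 67], [-93, -8, 68], [12, 2, 109], [15, 33, 100], [-123, -36, 69], [-110, -17, 68], [-96, 0, 68], [9, 22, 105], [-128, -24, 67], [-111, -10, 69], [-96, 6, 70], [10, 32, 107], [-
[... 947 characters left out ...]
4, 28], [0, 27, 63], [33, 21, 23], [41, -1, 27], [-25, 20, 109], [33, 31, 22], [41, 8, 27], [46, -18, 41], [27, 30, 37], [42, 13, 30], [46, -14, 45], [17, 30, 58], [40, 20, 34], [48, -3, 41], [10, 27, 78], [44, 27, 31], [47, 0, 47], [53, -25, 58], [42, 30, 37], [49, 5, 48], [54, -20, 60], [39, 31, 48], [51, 12, 46], [53, -18, 67], [27, 29, 74], [50, 20, 50], [57, -4, 58], [18, 25, 96], [52, 26, 49], [55, -2, 66], [18, 29, 102], [49, 27, 60], [54, 1, 72], [62, -23, 80], [48, 25, 69], [59, 4, 71], [65, -22, 82], [54, 29, 66], [61, 5, 74], [65, -23, 90], [54, 23, 77], [60, -3, 89], [43, 32, 94], [60, 12, 85], [69, -11, 91], [64, 20, 80], [51, 26, 102], [68, 12, 88], [71, 19, 86], [99, -3, 108]]
```

View pics/side4.png

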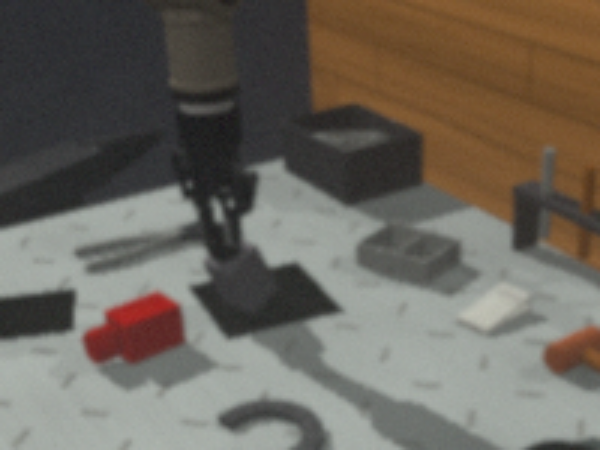

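The canister now leans about 28° with its near bottom edge on the mat. Moving the grip forward will roll it upright about that edge.

Emit:
jog_arm([
  [0.03,0.003,0,-0.003,0],
  [0.03,0.007,0,-0.0015,0],
  [0.03,0.008,0,-0.0008,0],
  [0.03,0.008,0,-0.0003,0],
  [0.03,0.008,0,0.0003,0],
  [0.03,0.008,0,0.0008,0],
  [0.03,0.007,0,0.001,0],
  [0.03,0,0,0,0],
])

```text
time: 11.4
tool_pos: [0.515, 0.2949, 0.1197]
tool_rot: [0.0, 0.991, 0.133, 0.0]
ft_force: [0.1, 0.3, -1.0]
finger_gap: 0.0409
grasp_force: 20.9
```

```bash
cat > up.py <<'E'
from m import *
from to import to
to(None)
s=get_state();r=Rq(s["tool_rot"]).as_matrix()
for n in("side","scene"):
    im,P=grab(n);Q=(P.reshape(-1,3)-s["tool_pos"])@r
    k=(np.abs(Q[:,1])<.04)&(np.abs(Q[:,0])<.08)&(Q[:,2]>.03)&(Q[:,2]<s["tool_pos"][2]-.012);Q=Q[k]*1e3
    for a in range(30,120,12):
        w=Q[(Q[:,2]>=a)&(Q[:,2]<a+12)]
        if len(w)>4: print(n,"down %d"%(a+6),"x",np.percentile(w[:,0],[4,96]).round(0),"y",np.percentile(w[:,1],[4,96]).round(0),len(w))
E
python3 up.py
```

```text
t 11.4 tcp [0.515  0.2949 0.1197] tool y deg -74.74 tilt 0.03 gap 0.0409 grip 20.9 ft [ 0.14  0.26 -1.01]
side down 36 x [-31.  17.] y [-16.  31.] 68
side down 48 x [-34.  19.] y [-13.  33.] 53
side down 60 x [-33.  17.] y [-20.  33.] 58
side down 72 x [-33.  20.] y [-20.  33.] 54
side down 84 x [-33.  18.] y [-17.  32.] 53
side down 96 x [-33.  17.] y [-20.  32.] 56
side down 108 x [-32.  17.] y [-18.  32.] 24
scene down 36 x [-24.  27.] y [-23.  29.] 82
scene down 48 x [-27.  27.] y [-26.  29.] 37
scene down 60 x [-13.  28.] y [-20.  29.] 34
scene down 72 x [-21.  29.] y [-18.  29.] 38
scene down 84 x [-26.  28.] y [-23.  30.] 33
scene down 96 x [-20.  28.] y [-21.  30.] 32
scene down 108 x [-14.  50.] y [-10.  28.] 14
```

It is upright. Releasing it and letting it rest on the mat.

Emit:
jog_arm([
  [0.065,0,0,0,0],
  [0.065,0,0,0,0],
  [0.065,0,0,0,0],
  [0.065,0,0,0,0],
  [0.065,0,0,0,0],
  [0.065,0,0,0,0],
  [0.065,0,0,0,0],
  [0.065,0,0,0,0],
])

```text
time: 12.17
tool_pos: [0.5136, 0.2949, 0.1205]
tool_rot: [-0.0, 0.991, 0.133, 0.0]
ft_force: [0.5, 0.1, -0.7]
finger_gap: 0.065
grasp_force: 0.0
```

Emit:
jog_arm([
  [0.085,0,0,-0.03,0],
  [0.085,0,0,-0.04,0],
  [0.085,0,0,-0.04,0],
  [0.085,-0.02,0,-0.04,0],
  [0.085,-0.04,0,0,0],
  [0.085,-0.02,0,0,0],
  [0.085,0,0,0,0],
  [0.085,0,0,0,0],
])

```text
time: 12.83
tool_pos: [0.4371, 0.2741, 0.2682]
tool_rot: [-0.0, 0.991, 0.134, 0.0]
ft_force: [1.1, -0.5, -0.2]
finger_gap: 0.0852
grasp_force: 0.0
```

```bash
cat > look.py <<'E'
from m import *
from to import to
to(None)
for n in("scene","side","wrist"):
    im,P=grab(n);W=P.reshape(-1,3)
    k=(np.hypot(W[:,0]-.52,W[:,1]-.297)<.06)
    show(n+" cap",W[k&(W[:,2]>.112)&(W[:,2]<.128)]); show(n+" shoulder",W[k&(W[:,2]>.076)&(W[:,2]<.092)])
save("w.png",im)
E
python3 look.py
```

```text
t 12.83 tcp [0.4371 0.2741 0.2682] tool y deg -74.65 tilt 0.06 gap 0.0852 grip 0.0 ft [ 1.08 -0.54 -0.17]
scene cap 90 med [0.5178 0.2931 0.1186] min [0.495 0.273 0.112] max [0.539 0.316 0.127] rect ((515.3394775390625, 294.84027099609375), (39.837684631347656, 42.99467468261719), 50.116580963134766)
scene shoulder 94 med [0.5318 0.2821 0.0828] min [0.494 0.261 0.076] max [0.548 0.325 0.092] rect ((517.9766845703125, 293.5571594238281), (54.60587692260742, 55.775108337402344), 13.82274341583252)
side cap 47 med [0.5121 0.2878 0.116 ] min [0.492 0.267 0.112] max [0.533 0.308 0.119] rect ((514.576416015625, 289.4046325683594), (41.62899398803711, 37.97505569458008), 62.30019760131836)
side shoulder 75 med [0.5033 0.2769 0.0803] min [0.48  0.258 0.076] max [0.544 0.312 0.09 ] rect ((507.3276672363281, 280.110595703125), (45.20784378051758, 69.74114990234375), 65.88916015625)
wrist cap 2286 med [0.5134 0.2954 0.1198] min [0.491 0.274 0.116] max [0.535 0.316 0.122] rect ((513.2552490234375, 295.2353210449219), (42.63121032714844, 41.93214416503906), 22.261474609375)
wrist shoulder 1777 med [0.5182 0.2963 0.0834] min [0.48  0.263 0.078] max [0.546 0.328 0.086] rect ((513.21875, 295.26715087890625), (56.38252639770508, 55.72111129760742), 15.018640518188477)
```

Standing upright at (0.513, 0.295). Regripping by the cap from above.

```bash
python3 to.py 0.5133 0.2952 0.102 -74.98
```

```text
t 12.98 tcp [0.4387 0.2743 0.2677] tool y deg -74.73 tilt 0.03 gap 0.0851 grip 0.0 ft [ 0.81  0.53 -0.22]
shift [ 0.0774 -0.0006  0.1657]
turn 0.25
```

Emit:
jog_arm([
  [0.085,0.039,0,0,0],
  [0.085,0.038,-0.0006,0,0.25],
  [0.085,0,0,0.03,0],
  [0.085,0,0,0.04,0],
  [0.085,0,0,0.04,0],
  [0.085,0,0,0.035,0],
  [0.085,0,0,0.02,0],
  [0.085,0,0,0,0],
])

```text
time: 13.65
tool_pos: [0.5097, 0.293, 0.0972]
tool_rot: [0.003, 0.991, 0.131, -0.004]
ft_force: [-1.2, -0.0, 0.2]
finger_gap: 0.0848
grasp_force: 0.0
```

Emit:
jog_arm([
  [0.03,0,0,0,0],
  [0.03,0,0,0,0],
  [0.03,0,0,0,0],
  [0.03,0,0,0,0],
  [0.03,0,0,0,0],
  [0.03,0,0,0,0],
  [0.03,0,0,0,0],
], force=70)

```text
time: 14.23
tool_pos: [0.5134, 0.2955, 0.105]
tool_rot: [-0.001, 0.991, 0.131, 0.002]
ft_force: [-1.5, -1.5, 5.2]
finger_gap: 0.0404
grasp_force: 70.1
```

Emit:
jog_arm([
  [0.03,0,0,-0.01,0],
  [0.03,0,0,-0.03,0],
  [0.03,0,0,-0.04,0],
  [0.03,0,0,-0.04,0],
  [0.03,0,0,-0.02,0],
  [0.03,0,0,0,0],
  [0.03,0,0,0,0],
  [0.03,0,0,0,0],
])

```text
time: 14.9
tool_pos: [0.5107, 0.2945, 0.2415]
tool_rot: [0.001, 0.991, 0.131, -0.001]
ft_force: [0.2, 0.3, -4.1]
finger_gap: 0.0401
grasp_force: 72.2
```

```bash
python3 to.py 0.5228 -0.2895 0.24; sed -i 's/Q\[:,2\]>.03)/Q[:,2]>.02)/; s/s\["tool_pos"\]\[2\]-.012/.105/' up.py; python3 up.py
```

```text
t 14.9 tcp [0.5107 0.2945 0.2415] tool y deg -74.93 tilt 0.15 gap 0.0401 grip 72.2 ft [ 0.2   0.31 -4.12]
shift [-0.1401  0.5671  0.0023]
t 14.9 tcp [0.5107 0.2945 0.2415] tool y deg -74.93 tilt 0.15 gap 0.0401 grip 72.2 ft [ 0.2   0.31 -4.12]
side down 36 x [-30.  22.] y [-15.  32.] 68
side down 48 x [-30.  21.] y [-19.  34.] 68
side down 60 x [-31.  19.] y [-19.  34.] 63
side down 72 x [-31.  19.] y [-17.  34.] 59
side down 84 x [-31.  23.] y [-14.  33.] 61
side down 96 x [-31.  23.] y [-18.  33.] 57
side down 108 x [-27.  10.] y [-6. 29.] 6
scene down 36 x [-24.  30.] y [-19.  30.] 37
scene down 48 x [-19.  31.] y [-19.  30.] 41
scene down 60 x [-19.  30.] y [-21.  31.] 40
scene down 72 x [-20.  31.] y [-20.  30.] 41
scene down 84 x [-21.  30.] y [-20.  32.] 36
scene down 96 x [-19.  29.] y [-15.  30.] 24
```

Emit:
jog_arm([
  [0.03,-0.005,0.02,0,0],
  [0.03,-0.0095,0.039,0,0],
  [0.03,-0.0095,0.039,0,0],
  [0.03,-0.0095,0.039,0,0],
  [0.03,-0.0095,0.039,0,0],
  [0.03,-0.0095,0.039,0,0],
  [0.03,-0.0095,0.039,0,0],
  [0.03,-0.0095,0.039,0,0],
])

```text
time: 15.67
tool_pos: [0.5177, -0.0084, 0.2414]
tool_rot: [0.0, 0.991, 0.131, -0.001]
ft_force: [1.0, 0.6, -3.9]
finger_gap: 0.0403
grasp_force: 72.0
```

Emit:
jog_arm([
  [0.03,-0.0095,0.039,0,0],
  [0.03,-0.0095,0.039,0,0],
  [0.03,-0.0095,0.039,0,0],
  [0.03,-0.005,0.02,0,0],
  [0.03,0,0,0,0],
  [0.03,0,0,0,0],
])

```text
time: 16.17
tool_pos: [0.521, -0.1489, 0.2413]
tool_rot: [-0.0, 0.992, 0.129, -0.001]
ft_force: [0.5, 0.3, -4.8]
finger_gap: 0.0402
grasp_force: 72.0
```

```bash
python3 - <<'E'
from m import *
from to import to
to([.522,-.2875,.2])
im,P=grab("wrist");save("wrist2.png",im);W=P.reshape(-1,3)
k=np.hypot(W[:,0]-.522,W[:,1]+.29)<.055
Q=W[k&(W[:,2]>.079)&(W[:,2]<.09)];show("pad",Q)
if len(Q): print(cv2.minEnclosingCircle((Q[:,:2]*1000).astype(np.float32)))
E
```

```text
t 16.17 tcp [ 0.521  -0.1489  0.2413] tool y deg -75.16 tilt 0.16 gap 0.0402 grip 72.0 ft [ 0.49  0.29 -4.82]
shift [-0.0344  0.1342  0.0413]
pad 6501 med [ 0.5238 -0.2886  0.0838] min [ 0.477 -0.334  0.079] max [ 0.565 -0.248  0.087] rect ((521.871337890625, -290.7055358886719), (86.77418518066406, 86.74891662597656), 18.20207977294922)
((520.9797973632812, -290.68194580078125), 44.436710357666016)
```

View pics/wrist2.png

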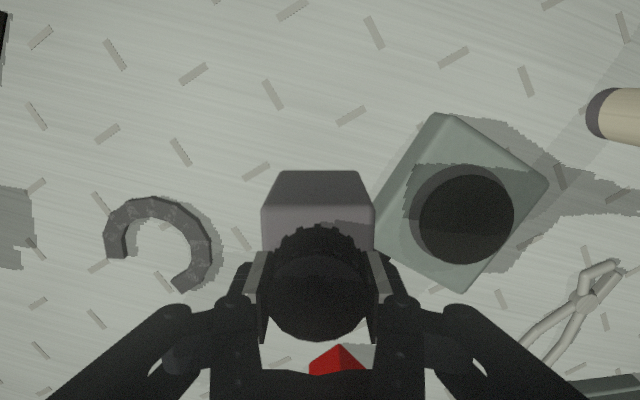

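The wrist view shows the pad unobstructed at (466,214) and the held canister's cap at (318,290). The pad centre is about (0.522, -0.2895), so I'll move over it.

```bash
python3 to.py .522 -.2895 .2
```

```text
t 16.22 tcp [ 0.5214 -0.1471  0.2414] tool y deg -74.99 tilt 0.16 gap 0.0402 grip 72.0 ft [-0.14  0.21 -4.17]
shift [-0.0362  0.1378  0.0413]
```

Emit:
jog_arm([
  [0.03,-0.006,0.024,0,0],
  [0.03,-0.009,0.035,0,0],
  [0.03,-0.009,0.035,0.01,0],
  [0.03,-0.007,0.026,0.01,0],
  [0.03,-0.004,0.016,0.012,0],
  [0.03,0,0,0.008,0],
  [0.03,0,0,0,0],
  [0.03,0,0,0,0],
])

```text
time: 16.88
tool_pos: [0.524, -0.2853, 0.2016]
tool_rot: [-0.001, 0.991, 0.132, -0.001]
ft_force: [0.3, -0.1, -3.5]
finger_gap: 0.04
grasp_force: 72.3
```

```bash
python3 to.py .522 -.2895 .187; python3 up.py; python3 - <<'E'
from m import *
for n in("scene","side"):
    im,P=grab(n);W=P.reshape(-1,3);k=np.hypot(W[:,0]-.522,W[:,1]+.29)<.05
    show(n+" pad",W[k&(W[:,2]>.078)&(W[:,2]<.09)])
E
```

```text
t 16.88 tcp [ 0.524  -0.2853  0.2016] tool y deg -74.79 tilt 0.17 gap 0.04 grip 72.3 ft [ 0.25 -0.1  -3.53]
shift [-0.003   0.0036  0.0146]
t 16.88 tcp [ 0.524  -0.2853  0.2016] tool y deg -74.79 tilt 0.17 gap 0.04 grip 72.3 ft [ 0.25 -0.1  -3.53]
side down 36 x [-31.  16.] y [-21.  29.] 102
side down 48 x [-32.  15.] y [-21.  29.] 111
side down 60 x [-32.  17.] y [-20.  30.] 106
side down 72 x [-31.  16.] y [-19.  30.] 95
side down 84 x [-32.  16.] y [-18.  30.] 101
side down 96 x [-32.  15.] y [-19.  29.] 84
side down 108 x [-29.  14.] y [-18.  25.] 5
scene down 36 x [ 2. 34.] y [-24.  26.] 34
scene down 48 x [ 0. 34.] y [-29.  27.] 30
scene down 60 x [ 3. 34.] y [-25.  27.] 31
scene down 72 x [-3. 33.] y [-21.  27.] 31
scene down 84 x [-2. 33.] y [-26.  27.] 32
scene down 96 x [18. 32.] y [-23.  27.] 17
scene pad 151 med [ 0.5464 -0.2972  0.0829] min [ 0.501 -0.331  0.078] max [ 0.57  -0.245  0.09 ] rect ((536.9764404296875, -288.867431640625), (85.17387390136719, 64.3519287109375), 84.19271087646484)
side pad 360 med [ 0.5085 -0.3073  0.0818] min [ 0.474 -0.338  0.078] max [ 0.563 -0.255  0.085] rect ((514.9407348632812, -301.809326171875), (66.89376068115234, 82.0032958984375), 52.61495590209961)
```

Emit:
jog_arm([
  [0.03,-0.003,0.0036,0.006,0],
  [0.03,0,0,0.004,0],
  [0.03,0,0,0.003,0],
  [0.03,0,0,0.002,0],
  [0.03,0,0,0,0],
  [0.03,0,0,0,0],
])

```text
time: 17.58
tool_pos: [0.5217, -0.2921, 0.1875]
tool_rot: [-0.0, 0.991, 0.131, -0.0]
ft_force: [0.6, 1.1, -3.2]
finger_gap: 0.0398
grasp_force: 72.6
```

Emit:
jog_arm([
  [0.03,0,0,0.001,0],
  [0.03,0,0,0.001,0],
  [0.03,0,0,0.001,0],
  [0.03,0,0,0.001,0],
  [0.03,0,0,0,0],
  [0.03,0,0,0,0],
])

```text
time: 18.08
tool_pos: [0.5219, -0.2923, 0.1843]
tool_rot: [0.0, 0.991, 0.131, 0.0]
ft_force: [-1.4, 0.4, 2.8]
finger_gap: 0.0398
grasp_force: 73.2
```

Emit:
jog_arm([
  [0.03,0,0,0.0015,0],
  [0.03,0,0,0.0015,0],
  [0.03,0,0,0.0015,0],
  [0.03,0,0,0.0015,0],
  [0.03,0,0,0,0],
  [0.03,0,0,0,0],
])

```text
time: 18.58
tool_pos: [0.522, -0.2924, 0.1782]
tool_rot: [0.0, 0.991, 0.131, 0.0]
ft_force: [-0.5, 0.8, 7.0]
finger_gap: 0.0402
grasp_force: 73.6
```

Emit:
jog_arm([
  [0.03,0,0,0.001,0],
  [0.03,0,0,0.001,0],
  [0.03,0,0,0.001,0],
  [0.03,0,0,0,0],
  [0.03,0,0,0,0],
  [0.03,0,0,0,0],
])

```text
time: 19.08
tool_pos: [0.522, -0.2924, 0.1755]
tool_rot: [0.0, 0.991, 0.131, 0.0]
ft_force: [-2.4, 0.8, 9.2]
finger_gap: 0.0399
grasp_force: 73.8
```

Emit:
jog_arm([
  [0.03,0,0,0.0005,0],
  [0.03,0,0,0.0005,0],
  [0.03,0,0,0,0],
  [0.03,0,0,0,0],
])

```text
time: 19.42
tool_pos: [0.5221, -0.2926, 0.1749]
tool_rot: [0.0, 0.991, 0.131, 0.001]
ft_force: [-3.7, 1.6, 10.7]
finger_gap: 0.0402
grasp_force: 74.4
```

Emit:
jog_arm([
  [0.03,0,0,0.0005,0],
  [0.03,0,0,0.0005,0],
  [0.03,0,0,0,0],
  [0.03,0,0,0,0],
])

```text
time: 19.75
tool_pos: [0.5223, -0.2927, 0.1748]
tool_rot: [0.0, 0.991, 0.131, 0.001]
ft_force: [-3.8, 2.0, 18.6]
finger_gap: 0.0401
grasp_force: 75.0
```

Hard stop reached at about 22 N. Easing off slightly and holding.

Emit:
jog_arm([
  [0.03,0,0,-0.0003,0],
  [0.03,0,0,0,0],
  [0.03,0,0,0,0],
  [0.03,0,0,0,0],
  [0.03,0,0,0,0],
  [0.03,0,0,0,0],
  [0.03,0,0,0,0],
  [0.03,0,0,0,0],
])

```text
time: 20.42
tool_pos: [0.5222, -0.2926, 0.1748]
tool_rot: [0.0, 0.991, 0.131, 0.001]
ft_force: [-4.6, 1.7, 15.9]
finger_gap: 0.0401
grasp_force: 74.4
```

Emit:
jog_arm([
  [0.03,0,0,0,0],
  [0.03,0,0,0,0],
  [0.03,0,0,0,0],
  [0.03,0,0,0,0],
  [0.03,0,0,0,0],
  [0.03,0,0,0,0],
  [0.03,0,0,0,0],
  [0.03,0,0,0,0],
])

```text
time: 21.08
tool_pos: [0.5222, -0.2926, 0.1748]
tool_rot: [0.0, 0.991, 0.131, 0.001]
ft_force: [-4.6, 1.6, 16.8]
finger_gap: 0.0399
grasp_force: 74.4
```

Emit:
jog_arm([
  [0.03,0,0,0,0],
  [0.03,0,0,0,0],
  [0.03,0,0,0,0],
  [0.03,0,0,0,0],
  [0.03,0,0,0,0],
  [0.03,0,0,0,0],
  [0.03,0,0,0,0],
  [0.03,0,0,0,0],
])

```text
time: 21.75
tool_pos: [0.5222, -0.2926, 0.1748]
tool_rot: [0.0, 0.991, 0.131, 0.001]
ft_force: [-4.4, 1.9, 16.1]
finger_gap: 0.0397
grasp_force: 74.4
```

```bash
python3 up.py; python3 - <<'E'
from m import *
for n in("scene","side"):
    im,P=grab(n);W=P.reshape(-1,3);k=np.hypot(W[:,0]-.522,W[:,1]+.29)<.05
    show(n+" pad",W[k&(W[:,2]>.066)&(W[:,2]<.08)])
E
```

```text
t 21.75 tcp [ 0.5222 -0.2926  0.1748] tool y deg -74.98 tilt 0.11 gap 0.0397 grip 74.4 ft [-4.4   1.86 16.11]
side down 36 x [-32.  15.] y [-23.  29.] 102
side down 48 x [-32.  15.] y [-20.  29.] 106
side down 60 x [-32.  12.] y [-18.  29.] 98
side down 72 x [-32.  16.] y [-19.  29.] 95
side down 84 x [-32.  15.] y [-20.  29.] 97
side down 96 x [-42.  18.] y [-18.  35.] 129
side down 108 x [-43.  20.] y [-29.  37.] 94
scene down 36 x [12. 32.] y [-27.  26.] 29
scene down 48 x [-0. 33.] y [-28.  26.] 37
scene down 60 x [23. 32.] y [-24.  26.] 23
scene down 72 x [-14.  32.] y [-15.  26.] 27
scene down 84 x [-7. 33.] y [-28.  27.] 31
scene down 96 x [-9. 45.] y [-38.  35.] 76
scene down 108 x [-15.  44.] y [-35.  36.] 40
scene pad 159 med [ 0.5458 -0.2854  0.0723] min [ 0.488 -0.338  0.066] max [ 0.57  -0.242  0.08 ] rect ((531.3796997070312, -286.6631774902344), (76.21113586425781, 92.15876007080078), 9.986074447631836)
side pad 248 med [ 0.4973 -0.3166  0.0721] min [ 0.476 -0.336  0.066] max [ 0.561 -0.254  0.08 ] rect ((511.5686340332031, -302.71185302734375), (62.328453063964844, 83.75660705566406), 45.51936340332031)
```

The pad is fully down (about 10 mm) and the canister is upright. I'll hold a bit longer, then lift.

Emit:
jog_arm([
  [0.03,0,0,0,0],
  [0.03,0,0,0,0],
  [0.03,0,0,0,0],
  [0.03,0,0,0,0],
  [0.03,0,0,0,0],
  [0.03,0,0,0,0],
  [0.03,0,0,0,0],
  [0.03,0,0,0,0],
])

```text
time: 22.62
tool_pos: [0.5222, -0.2926, 0.1748]
tool_rot: [0.0, 0.991, 0.131, 0.001]
ft_force: [-4.4, 1.4, 16.1]
finger_gap: 0.0403
grasp_force: 74.4
```

Emit:
jog_arm([
  [0.03,0,0,-0.004,0],
  [0.03,0,0,-0.006,0],
  [0.03,0,0,-0.01,0],
  [0.03,0,0,-0.02,0],
  [0.03,0,0,-0.02,0],
  [0.03,0,0,-0.01,0],
  [0.03,0,0,0,0],
  [0.03,0,0,0,0],
])

```text
time: 23.28
tool_pos: [0.5217, -0.2919, 0.2426]
tool_rot: [-0.0, 0.991, 0.131, 0.0]
ft_force: [0.1, 0.2, -4.1]
finger_gap: 0.0403
grasp_force: 72.6
```

```bash
python3 to.py .525 .297 .24
```

```text
t 23.28 tcp [ 0.5217 -0.2919  0.2426] tool y deg -74.94 tilt 0.01 gap 0.0403 grip 72.6 ft [ 0.12  0.21 -4.06]
shift [ 0.1563 -0.5678  0.0027]
```

16 rows, averaging x 0.0098 and y -0.0355.

Emit:
jog_arm([
  [0.03,0.0055,-0.02,0,0],
  [0.03,0.0105,-0.038,0,0],
  [0.03,0.0105,-0.038,0,0],
  [0.03,0.0105,-0.038,0,0],
  [0.03,0.0105,-0.038,0,0],
  [0.03,0.0105,-0.038,0,0],
  [0.03,0.0105,-0.038,0,0],
  [0.03,0.0105,-0.038,0,0],
])

```text
time: 23.95
tool_pos: [0.5224, 0.0064, 0.2415]
tool_rot: [0.0, 0.991, 0.131, -0.001]
ft_force: [0.7, -0.4, -3.4]
finger_gap: 0.0403
grasp_force: 72.5
```

Emit:
jog_arm([
  [0.03,0.0105,-0.038,0,0],
  [0.03,0.0105,-0.038,0,0],
  [0.03,0.0105,-0.038,0,0],
  [0.03,0.0105,-0.038,0,0],
  [0.03,0.0105,-0.038,0,0],
  [0.03,0.0105,-0.038,0,0],
  [0.03,0.0105,-0.038,0,0],
  [0.03,0.0055,-0.02,0,0],
])

```text
time: 24.62
tool_pos: [0.5234, 0.3073, 0.2409]
tool_rot: [-0.001, 0.991, 0.134, -0.001]
ft_force: [-1.1, 1.2, -4.9]
finger_gap: 0.04
grasp_force: 72.6
```

Emit:
jog_arm([
  [0.03,0,0,0,0],
  [0.03,0,0,0,0],
  [0.03,0,0,0,0],
])

```text
time: 24.87
tool_pos: [0.5253, 0.2999, 0.2414]
tool_rot: [0.001, 0.991, 0.131, -0.001]
ft_force: [0.5, -1.7, -4.0]
finger_gap: 0.0404
grasp_force: 72.7
```

```bash
python3 to.py .525 .297 .107; python3 up.py
```

```text
t 24.87 tcp [0.5253 0.2999 0.2414] tool y deg -74.99 tilt 0.18 gap 0.0404 grip 72.7 ft [ 0.53 -1.73 -3.99]
shift [-0.0007  0.0024  0.1344]
t 24.87 tcp [0.5253 0.2999 0.2414] tool y deg -74.99 tilt 0.18 gap 0.0404 grip 72.7 ft [ 0.53 -1.73 -3.99]
side down 36 x [-30.  20.] y [-17.  33.] 57
side down 48 x [-31.  21.] y [-18.  33.] 67
side down 60 x [-32.  24.] y [-16.  33.] 62
side down 72 x [-31.  20.] y [-15.  33.] 61
side down 84 x [-31.  17.] y [-16.  33.] 60
side down 96 x [-32.  18.] y [-17.  33.] 56
side down 108 x [-28.   4.] y [-16.  28.] 6
scene down 36 x [-18.  30.] y [-23.  31.] 46
scene down 48 x [-21.  31.] y [-18.  31.] 39
scene down 60 x [-14.  30.] y [-18.  31.] 44
scene down 72 x [-21.  31.] y [-21.  32.] 39
scene down 84 x [-20.  31.] y [-16.  31.] 32
scene down 96 x [-13.  29.] y [-25.  30.] 25
```

Emit:
jog_arm([
  [0.03,0,0,0.02,0],
  [0.03,0,0,0.03,0],
  [0.03,0,0,0.03,0],
  [0.03,0,0,0.025,0],
  [0.03,0,0,0.015,0],
  [0.03,0,0,0.01,0],
  [0.03,0,0,0.003,0],
  [0.03,0,0,0,0],
])

```text
time: 25.63
tool_pos: [0.526, 0.3004, 0.1098]
tool_rot: [0.0, 0.991, 0.13, -0.0]
ft_force: [0.6, -0.0, -3.8]
finger_gap: 0.0402
grasp_force: 72.8
```

Emit:
jog_arm([
  [0.03,0,0,0.001,0],
  [0.03,0,0,0.001,0],
  [0.03,0,0,0,0],
])

```text
time: 25.88
tool_pos: [0.5264, 0.3015, 0.109]
tool_rot: [-0.0, 0.991, 0.131, 0.001]
ft_force: [0.5, -0.3, -3.5]
finger_gap: 0.0403
grasp_force: 72.8
```

Emit:
jog_arm([
  [0.03,0,0,0.001,0],
  [0.03,0,0,0.001,0],
  [0.03,0,0,0.001,0],
  [0.03,0,0,0,0],
  [0.03,0,0,0,0],
])

```text
time: 26.3
tool_pos: [0.5259, 0.3013, 0.1052]
tool_rot: [-0.0, 0.991, 0.131, 0.0]
ft_force: [-0.3, -0.5, -2.3]
finger_gap: 0.0399
grasp_force: 73.1
```

Touching the mat, so one more millimetre and release.

Emit:
jog_arm([
  [0.03,0,0,0.0007,0],
  [0.03,0,0,0,0],
  [0.05,0,0,0,0],
  [0.06,0,0,0,0],
  [0.07,0,0,0,0],
  [0.085,0,0,0,0],
  [0.085,0,0,0,0],
  [0.085,0,0,0,0],
])

```text
time: 26.97
tool_pos: [0.5258, 0.3013, 0.1043]
tool_rot: [-0.0, 0.991, 0.131, 0.0]
ft_force: [0.1, 0.3, 0.2]
finger_gap: 0.085
grasp_force: 0.0
```

Emit:
jog_arm([
  [0.085,0,0,0,0],
  [0.085,0,0,-0.01,0],
  [0.085,0,0,-0.03,0],
  [0.085,0,0,-0.04,0],
  [0.085,0,0,-0.04,0],
  [0.085,-0.03,0,-0.03,0],
  [0.085,-0.04,0,0,0],
  [0.085,0,0,0,0],
])

```text
time: 27.63
tool_pos: [0.4529, 0.2813, 0.2549]
tool_rot: [-0.0, 0.991, 0.132, -0.002]
ft_force: [-0.3, -0.6, -1.7]
finger_gap: 0.0849
grasp_force: 0.0
```

Emit:
jog_arm([
  [0.085,0,0,0,0],
  [0.085,0,0,0,0],
  [0.085,0,0,0,0],
])

```text
time: 27.88
tool_pos: [0.4596, 0.2835, 0.254]
tool_rot: [-0.0, 0.991, 0.131, 0.0]
ft_force: [1.3, -0.3, 0.6]
finger_gap: 0.0851
grasp_force: 0.0
```

```bash
python3 look.py; python3 - <<'E'
from m import *
im,P=grab("scene");save("scene_end.png",im)
W=P.reshape(-1,3);k=np.hypot(W[:,0]-.522,W[:,1]+.29)<.05
show("pad",W[k&(W[:,2]>.066)&(W[:,2]<.09)])
E
```

```text
t 27.88 tcp [0.4596 0.2835 0.254 ] tool y deg -74.97 tilt 0.05 gap 0.0851 grip 0.0 ft [ 1.32 -0.31  0.61]
scene cap 91 med [0.5314 0.2999 0.1186] min [0.507 0.278 0.112] max [0.55  0.319 0.127] rect ((528.4863891601562, 300.1731872558594), (41.098854064941406, 41.90708923339844), 50.902652740478516)
scene shoulder 94 med [0.5432 0.2876 0.0822] min [0.501 0.267 0.077] max [0.561 0.333 0.092] rect ((528.4757080078125, 299.8131103515625), (59.43650436401367, 59.43263244628906), 16.143407821655273)
side cap 48 med [0.5248 0.2931 0.1159] min [0.503 0.275 0.112] max [0.547 0.313 0.12 ] rect ((525.8367919921875, 294.1733703613281), (38.343116760253906, 38.47783279418945), 62.19205856323242)
side shoulder 79 med [0.5157 0.2811 0.0801] min [0.492 0.262 0.076] max [0.558 0.315 0.092] rect ((524.8606567382812, 293.7234802246094), (54.952274322509766, 55.91130447387695), 15.843104362487793)
wrist cap 2489 med [0.526  0.301  0.1198] min [0.504 0.279 0.115] max [0.547 0.322 0.123] rect ((525.3528442382812, 300.77484130859375), (42.39344787597656, 42.514251708984375), 5.351160526275635)
wrist shoulder 1809 med [0.5336 0.3024 0.0834] min [0.492 0.268 0.078] max [0.559 0.333 0.086] rect ((525.6669311523438, 301.014404296875), (56.38228988647461, 56.02484893798828), 14.932034492492676)
pad 425 med [ 0.5264 -0.2885  0.0819] min [ 0.476 -0.339  0.066] max [ 0.569 -0.245  0.09 ] rect ((523.4545288085938, -291.36749267578125), (93.04273223876953, 86.67462158203125), 36.044410705566406)
```

View pics/scene_end.png

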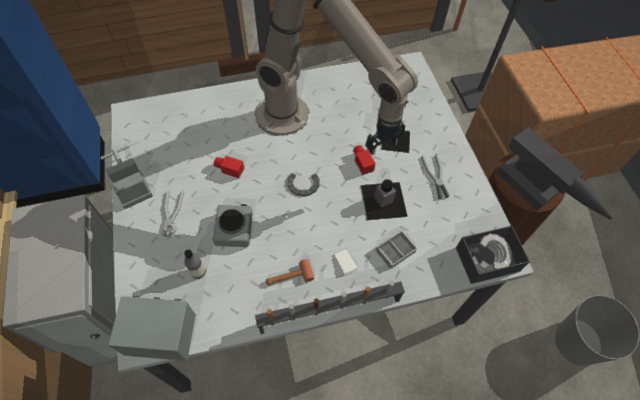

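The canister stands on the mat at (385,195). The mixer pad at (232,221) is free, the bystanders have not moved and the gripper is clear.

```bash
python3 -c "
from cell import ctrl
print(ctrl.finish_job())"
```

```text
the job is handed in; nothing more can be done
None
```

The job is handed in with no verdict returned: the canister was stood on the mat, pressed about 10 mm onto the pad for over two seconds at an estimated 20–22 N, then stood upright on the mat again and released, with everything else looking unmoved.

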